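# Feel along a curved moulding

## Task

Check the curved pale moulding on the dark door panel by touch: put the closed fingertips on its red button and run them lightly along the top of the moulding, round both bends, to the black button, without lifting off on the way. Finish with the fingertips still resting lightly on the black button (the program ends while touching it). Do not press hard, and leave the tape, the sanding block and the chisel where they lie.

Things in the scene. Friction and masses are not known exactly. Their poses are not given: they have to be found in the camera images.
- panel: Dark walnut door panel with two small brass hinges on its -y edge, 300 x 300 x 18 mm, flat on four soft rubber pucks 20 mm high. Origin: on the table under its centre; upper face 38 mm above that, z up. It cannot shift or tilt but sinks straight down when pressed: nothing below about 3 N, then about 1 mm per further 2.5 N, with a dead stop at 8 mm (about 23 N).
- strip: Pale S-shaped moulding on the panel, 14 mm wide, 6 mm high, flat top 44 mm above the panel's origin. Origin and axes: the panel's. Centre line y = 35*sin(pi*x/105) mm, x from -105 to 105. Round 22 mm buttons, level with its top, close the ends: red at x = -105, black at x = 105. The touch is taken midway between the fingertips: keep the gripper shut and upright.
- tape: Loose yellow roll of tape lying flat on the panel, 56 mm across, 24 mm high, 60 g, in one hollow of the S. Origin: centre of its underside. To be left alone.
- block: Loose cork sanding block, 50 x 32 x 22 mm, 50 g, on the panel, in the other hollow of the S. Origin: centre of its underside. To be left alone.
- chisel: Loose chisel lying flat near the panel's +y edge, blue handle to its -x, steel blade to its +x, 178 mm long, 22 mm wide, 20 mm high, 110 g. Origin: underside, where the handle ends. To be left alone.
- path_0 (a point): On top of the strip: the centre of the red button, where the stroke starts; points 0 to 8 are evenly spaced, about 32 mm apart along the curve. Axes as the panel's.
- path_1 (a point): On top of the strip: point 1 of 8 along the centre line; points 0 to 8 are evenly spaced, about 32 mm apart along the curve. Axes as the panel's.
- path_2 (a point): On top of the strip: point 2 of 8 along the centre line; points 0 to 8 are evenly spaced, about 32 mm apart along the curve. Axes as the panel's.
- path_3 (a point): On top of the strip: point 3 of 8 along the centre line; points 0 to 8 are evenly spaced, about 32 mm apart along the curve. Axes as the panel's.
- path_4 (a point): On top of the strip: point 4 of 8 along the centre line; points 0 to 8 are evenly spaced, about 32 mm apart along the curve. Axes as the panel's.
- path_5 (a point): On top of the strip: point 5 of 8 along the centre line; points 0 to 8 are evenly spaced, about 32 mm apart along the curve. Axes as the panel's.
- path_6 (a point): On top of the strip: point 6 of 8 along the centre line; points 0 to 8 are evenly spaced, about 32 mm apart along the curve. Axes as the panel's.
- path_7 (a point): On top of the strip: point 7 of 8 along the centre line; points 0 to 8 are evenly spaced, about 32 mm apart along the curve. Axes as the panel's.
- path_8 (a point): On top of the strip: the centre of the black button, where the stroke ends; points 0 to 8 are evenly spaced, about 32 mm apart along the curve. Axes as the panel's.

How it is judged:
By the outcome, as a careful person would: the job done as asked, in the order asked, and still so for the second after the job is handed in, while the arm keeps its last pose, push and grip.
It also fails if it takes over 43 s, if anything falls off the work surface, if the arm or the gripper's body presses on something with over 40 N, if the wrist force passes 120 N, or if a joint passes its speed limit or range.

## Robot

A 6-joint arm with a two-finger parallel gripper is mounted at the origin on the work surface. World frame = base frame: x ahead of the robot, y to its left, z up, the work surface at z = 0. Lengths are in mm, angles in degrees, forces in N, time in s.
With the tool pointing down it reaches from about 300 to 850 mm from the base axis. Payload 5.4 kg.
Tool frame: the origin (TCP) lies on the mounting face of the last link; the fingertips stand 173 mm ahead of it and the grasp point (between the pads) lies 155 mm ahead of it (bot.grasp_offset is the distance from the TCP to the grasp point, in mm); z points along the fingers, y is the line along which they close (so a half turn about z gives the same grasp; the last joint's range is limited). The gripper opens to 85 mm and grips with 20 to 120 N. Pads are 22 mm wide; open, the fingers measure 114 mm over their backs; the gripper's body (76 mm by 85 mm) begins 54 mm behind the grasp point. The pads swing forward as they close: fully open they stand 13 mm farther back than shut.
Start: joints at [-87.84, 9.076, 91.501, -0, 79.423, -12.038], TCP at [141.008, -557.427, 404.699] pointing down, gripper open.
Joint ranges: [-166.64, 166.64], [-54.1, 131.32], [10.49, 154.53], [-73.88, 253.88], [9.74, 151.15], [-171.62, 171.62]. Speed limits (degrees/s): [147.25, 147.25, 180, 180, 180, 180].

## Interface

Orientations are given as a 3x3 rotation matrix whose columns are the frame's x, y, z axes.
In Python, from workcell import bot gives the robot as it stands.
- The arm moves only by the tool send_rows, never from a script. Its argument "targets" is one flat list of numbers, 6 for each row, row after row: the shift along the tool's x, y, z normalised to -1 to 1, where 1 is 200 mm, then the turn, a rotation vector about the tool's x, y, z normalised to -1 to 1, where 1 is 180 degrees. A call has 1 to 12 rows; each row is the pose to reach, as a shift and turn from the pose commanded when the call began, along the tool's axes at that moment, turning the shorter way round; what a row does not reach only later rows make up. A row lasts 1/10 s, in which the tool goes at most 50 mm and 8.59 degrees, less where a joint would pass 70% of its speed; a pose out of reach is approached as far as the arm can. A call with a number of a shift or a turn outside -1 to 1 is refused whole. A call with a gripper value outside its range is refused whole. "grip" is the opening, from 0 (shut) to 1 (fully open), set as the call begins (left out, the last holds). The fingers move at their own pace and stop on an object; "squeeze" is the grip in N (left out, the last holds). Time passes only in rows, so rows that repeat a pose let the fingers close. It gives the time, the measured TCP pose, the force, the opening and the grip force at its end, in the units of the state.
- bot.get_state(): the state, without advancing time (a new reading comes with each control period).
- bot.snapshot(name): name is "scene" or "top" or "wrist"; returns a dict with "img" (400x640x3 uint8, blue, green, red), "mtx" (3x3 intrinsics, pixels), "world_to_cam" (4x4, takes a point from world to camera coordinates). Camera axes: x right, y down, z forward; pixel columns grow to the right and rows downward; lengths in mm; the calibration is good to about 2 mm. The wrist camera is an equidistant fisheye: a pixel r from the principal point sees the ray r / f radians off the axis. A picture is of the moment at which its call begins. There is no depth.
- bot.sign_off(): hands the job in; it is judged then, once.
The state is a dict: "t": time; "joint_positions": joint angles; "joint_velocities": joint speeds; "joint_efforts": joint torques, N m; "tool_pos": TCP position; "tcp_rot": TCP orientation; "wrist_force": force on the tool from outside, world axes, zero at the start; "torque": the same for the moment, N m; "width": opening from 0.0 (shut) to 1.0 (fully open); "grasp_force": force on a finger pad.
Only numpy, scipy, OpenCV 4.12 (cv2) and the standard library are available. Lean on these libraries where they do the work, as an engineer would, in place of code of your own. Each camera call takes 0.05 s, during which the arm holds its last target. There are 200 camera calls.

## Working session

There is one attempt and no reset: what is moved stays moved. The work goes in short steps, Python scripts to look and compute and a tool call to move; the robot and the scene stay as the last step left them, time stands still between calls to the robot, and variables do not carry over. Pictures are saved under pics/ and viewed, at most 10 in all, crops included, and the job is handed in when it is done.

Besides the shell and the picture viewer there is one more tool, called by a JSON object that holds its "name" and its "arguments", one argument or row to a line. send_rows: Moves the arm, as the interface text tells. Scaled input: -1 to 1 covers 200 mm each way for a shift and 180 degrees each way for a turn. Its arguments: {"type":"object","properties":{"targets":{"type":"array","items":{"type":"number","minimum":-1,"maximum":1}},"grip":{"type":"number"},"squeeze":{"type":"number"}},"required":["targets"]}

```bash
mkdir -p pics
python3 - <<'E'
from workcell import bot
import cv2,numpy as np
for n in("top","scene"):
    s=bot.snapshot(n); cv2.imwrite(f"pics/{n}0.png",s["img"]); np.savez(f"{n}0.npz",**s)
    print(n,s["mtx"].tolist(),s["world_to_cam"].round(3).tolist())
st=bot.get_state();print(st)
E
```

```text
top [[379.15408733803173, 0.0, 318.9095038951015], [0.0, 379.15408733803173, 199.0136075573297], [0.0, 0.0, 1.0]] [[0.013, -1.0, -0.019, 46.881], [-0.998, -0.012, -0.058, 550.075], [0.058, 0.019, -0.998, 765.858], [0.0, 0.0, 0.0, 1.0]]
scene [[422.91156949392445, 0.0, 321.26729820116276], [0.0, 422.91156949392445, 195.09589959282056], [0.0, 0.0, 1.0]] [[-0.708, 0.706, -0.011, 374.957], [0.366, 0.354, -0.861, -145.998], [-0.604, -0.613, -0.509, 1134.445], [0.0, 0.0, 0.0, 1.0]]
{'t': 0.1, 'joint_positions': array([-8.78403989e+01,  9.11050458e+00,  9.15660694e+01, -3.77277332e-05,
        7.94249268e+01, -1.20363517e+01]), 'joint_velocities': array([-0.09853556, -0.06181375, -0.07548507, -0.01818716,  0.00847998,
       -0.04513236]), 'joint_efforts': array([ 1.47669298e-04, -3.96990967e+01, -3.32337070e+01, -2.66103107e-04,
        4.14359602e-03,  3.16248617e-06]), 'tool_pos': array([ 140.99632708, -557.17810246,  403.79102309]), 'tcp_rot': array([[ 9.69462658e-01,  2.45238966e-01, -6.74035232e-05],
       [ 2.45238698e-01, -9.69461112e-01,  1.77024020e-03],
       [ 3.68786782e-04, -1.73271172e-03, -9.99998431e-01]]), 'wrist_force': array([ 0.05432999,  1.59377743, -0.20210162]), 'torque': array([0.01928189, 0.00144622, 0.01398059]), 'grasp_force': 0.0, 'width': 1.000871604175301}
```

View pics/top0.png

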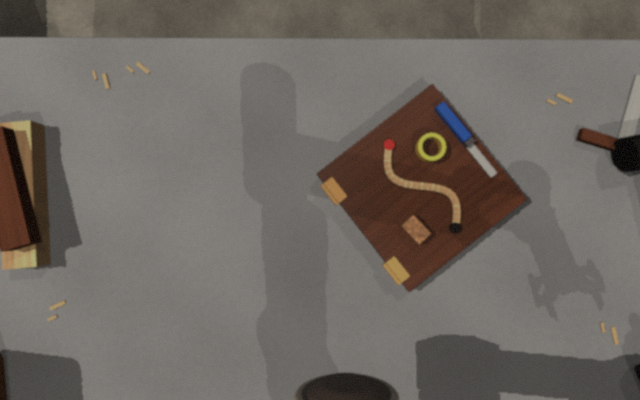

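View pics/scene0.png

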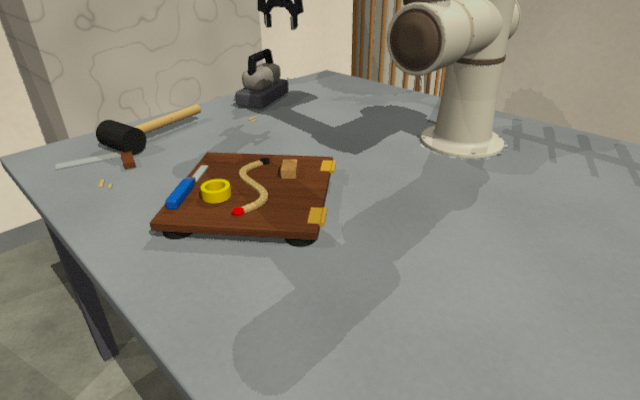

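```bash
cat > h.py <<'E'
import cv2,numpy as np
from scipy.optimize import least_squares
def ray(s,uv,z):
    K,T=s["mtx"],s["world_to_cam"]; R=T[:3,:3]; c=-R.T@T[:3,3]
    p=cv2.undistortPoints(np.float64(uv).reshape(-1,1,2),K,None).reshape(-1,2)
    d=np.c_[p,np.ones(len(p))]@R
    return (c+d*((z-c[2])/d[:,2])[:,None])[:,:2]
def biggest(m,roi):
    k=np.zeros_like(m); x0,y0,x1,y1=roi; k[y0:y1,x0:x1]=m[y0:y1,x0:x1]
    n,l,st,ce=cv2.connectedComponentsWithStats(k); i=1+np.argmax(st[1:,4]); return ce[i],st[i,4],l==i
def find(s,roi,z=44):
    hsv=cv2.cvtColor(s["img"],cv2.COLOR_BGR2HSV)
    red=biggest(cv2.inRange(hsv,(0,200,140),(6,255,255))|cv2.inRange(hsv,(174,200,140),(180,255,255)),roi)
    blk=biggest(cv2.inRange(hsv,(0,0,0),(180,255,32)),roi)
    pale=biggest(cv2.inRange(hsv,(10,50,120),(28,150,255)),roi)
    return red,blk,pale
def fit(r,b,P):
    # pose x,y,theta from the buttons and the pale pixels about the centre line
    xs=np.linspace(-95,95,400); C=np.c_[xs,35*np.sin(np.pi*xs/105)]
    def tf(q,X):
        c,s_=np.cos(q[2]),np.sin(q[2]); return X@np.array([[c,s_],[-s_,c]])+q[:2]
    d=b-r
    q0=[*((r+b)/2),np.arctan2(d[1],d[0])]
    def res(q):
        c,s_=np.cos(q[2]),np.sin(q[2]); L=(P-q[:2])@np.array([[c,-s_],[s_,c]])
        e=(L[:,1]-35*np.sin(np.pi*L[:,0]/105))/np.hypot(1,np.pi/3*np.cos(np.pi*L[:,0]/105))
        w=np.sqrt(len(P)/4)
        return np.r_[e,w*(tf(q,np.array([[-105,0],[105,0.]]))-np.array([r,b])).ravel()*.5]
    o=least_squares(res,q0,loss="soft_l1",f_scale=5)
    return o.x,np.abs(res(o.x)[:-4]).mean()
E
python3 - <<'E'
from h import *
for n,roi in(("top",(320,85,530,290)),("scene",(155,155,330,235))):
    s=dict(np.load(n+"0.npz")); red,blk,pale=find(s,roi)
    print(n,red[:2],blk[:2],pale[:2])
    r,b=ray(s,[red[0],blk[0]],44); print(r,b,np.linalg.norm(r-b))
    v,u=np.nonzero(pale[2]); q,e=fit(r,b,ray(s,np.c_[u,v],44)); print(q[:2],np.degrees(q[2]),e)
E
```

```text
Traceback (most recent call last):
  File "h.py", line 13, in find
    red=biggest(cv2.inRange(hsv,(0,200,140),(6,255,255))|cv2.inRange(hsv,(174,200,140),(180,255,255)),roi)
  File "h.py", line 10, in biggest
    n,l,st,ce=cv2.connectedComponentsWithStats(k); i=1+np.argmax(st[1:,4]); return ce[i],st[i,4],l==i
                                                       ~~~~~~~~~^^^^^^^^^^
ValueError: attempt to get argmax of an empty sequence
```

```bash
cat > m.py <<'E'
from h import *
for n,roi in(("top",(320,85,530,290)),("scene",(155,155,330,235))):
    s=dict(np.load(n+"0.npz")); red,blk,pale=find(s,roi)
    print(n,red[:2],blk[:2],pale[:2])
    r,b=ray(s,[red[0],blk[0]],44); print(r,b,np.linalg.norm(r-b))
    v,u=np.nonzero(pale[2]); q,e=fit(r,b,ray(s,np.c_[u,v],44)); print(q[:2],np.degrees(q[2]),e)
E
python3 - <<'E'
import numpy as np,cv2
s=np.load("top0.npz")["img"];h=cv2.cvtColor(s,cv2.COLOR_BGR2HSV)
for u,v in((389,145),(388,147),(455,228),(456,230),(388,165),(425,187),(457,210),(417,229),(440,215),(431,135)):print(u,v,h[v,u])
s=np.load("scene0.npz")["img"];h=cv2.cvtColor(s,cv2.COLOR_BGR2HSV)
for u,v in((238,211),(265,161),(266,196),(250,180),(290,168)):print(u,v,h[v,u])
E
sed -i 's/200,140/200,90/g' h.py; python3 m.py
```

```text
389 145 [  1 186 163]
388 147 [  1 183 164]
455 228 [ 11 140  20]
456 230 [10 49 31]
388 165 [ 18  99 168]
425 187 [ 16 114 156]
457 210 [ 16 116 163]
417 229 [ 13 133 149]
440 215 [  8 152  72]
431 135 [ 29 147 166]
238 211 [  0 255 206]
265 161 [ 4 60 30]
266 196 [ 20 133 177]
250 180 [ 22 121 185]
290 168 [ 17 152 174]Traceback (most recent call last):
  File "m.py", line 3, in <module>
    s=dict(np.load(n+"0.npz")); red,blk,pale=find(s,roi)
                                             ~~~~^^^^^^^
  File "h.py", line 13, in find
    red=biggest(cv2.inRange(hsv,(0,200,90),(6,255,255))|cv2.inRange(hsv,(174,200,90),(180,255,255)),roi)
  File "h.py", line 10, in biggest
    n,l,st,ce=cv2.connectedComponentsWithStats(k); i=1+np.argmax(st[1:,4]); return ce[i],st[i,4],l==i
                                                       ~~~~~~~~~^^^^^^^^^^
    return _wrapfunc(a, 'argmax', axis=axis, out=out, **kwds)
    return bound(*args, **kwds)
ValueError: attempt to get argmax of an empty sequence
```

```bash
sed -i 's/200,90/165,110/g' h.py; sed -i 's/(320,85,530,290)/(375,130,472,242)/;s/(155,155,330,235)/(228,152,275,222)/' m.py; python3 m.py
```

```text
top (array([388.53608247, 143.79381443]), np.int32(97)) (array([455.02857143, 227.77142857]), np.int32(70)) (array([421.87100457, 185.62899543]), np.int32(876))
[660.14366408 -84.49623917] [ 494.40325741 -215.36516362] 211.17897099628752
[ 577.31393033 -149.92014482] -141.4580831303628 3.630018852546304
scene (array([237.71134021, 211.48453608]), np.int32(97)) (array([264.67857143, 160.75      ]), np.int32(28)) (array([253.27598566, 186.12365591]), np.int32(558))
[661.26761999 -80.5200155 ] [ 497.08962114 -210.1879643 ] 209.20848990891423
[ 578.38778027 -145.93973842] -141.48998489791276 5.072877667140565
```

```bash
cat >> h.py <<'E'
xs=np.linspace(-105,105,2101); CL=np.c_[xs,35*np.sin(np.pi*xs/105)]
S=np.r_[0,np.cumsum(np.hypot(*np.diff(CL,axis=0).T))]
def w2p(q,X): c,s=np.cos(q[2]),np.sin(q[2]); return (np.asarray(X)-q[:2])@np.array([[c,-s],[s,c]])
def p2w(q,X): c,s=np.cos(q[2]),np.sin(q[2]); return np.asarray(X)@np.array([[c,s],[-s,c]])+q[:2]
def rows(st,W,R=None):
    # W: world TCP points -> normalised tool shifts
    return (np.asarray(W)-st["tool_pos"])@st["tcp_rot"]/200
E
python3 - <<'E'
from h import *
from workcell import bot
q=np.array([577.3,-149.9,np.radians(-141.46)])
s=dict(np.load("top0.npz"));h=cv2.cvtColor(s["img"],cv2.COLOR_BGR2HSV)
t=biggest(cv2.inRange(h,(26,120,90),(35,255,255)),(405,125,455,170)); k=biggest(cv2.inRange(h,(8,80,90),(20,200,255)),(400,212,434,246))
print(t[:2],k[:2])
u=lambda m:np.argwhere(m)[:,::-1]
for n,m,z in(("tape",t,60),("block",k,60)):
    c,wh,a=cv2.minAreaRect(np.float32(ray(s,u(m[2]),z)));L=w2p(q,[c])[0]
    P=w2p(q,ray(s,u(m[2]),z)); d=np.hypot(*(P[:,None]-CL[None]).transpose(2,0,1)); i=np.unravel_index(d.argmin(),d.shape)
    print(n,c,wh,a,L,"min dist centreline",d.min(),P[i[0]],CL[i[1]])
st=bot.get_state(); print(rows(st,[[577,-150,404]]), S[-1])
E
```

```text
(array([431.41040462, 146.49421965]), np.int32(346)) (array([415.70474138, 229.29094828]), np.int32(464))
tape (652.3387451171875, -166.43502807617188) (53.24468231201172, 54.43999099731445) 0.5059554576873779 [-48.39097945  59.68696282] min dist centreline 48.74257041542109 [-33.57926508  35.41295797] [1.7        1.77946832]
block (490.5741882324219, -134.27207946777344) (51.65167999267578, 33.90110778808594) 43.22007751464844 [ 58.09747494 -66.25920112] min dist centreline 54.14839669111054 [ 79.06828019 -47.53519509] [1.0500000e+02 4.2862638e-15]
[[ 2.61272592e+00 -1.43909304e+00  2.41219139e-03]] 259.19347456745703
```

{"name": "send_rows", "arguments": {
  "targets": [0.87,-0.48,0,0,0,0,0.87,-0.48,0,0,0,0,0.87,-0.48,0,0,0,0,0.87,-0.48,0,0,0,0],
  "grip": 0
}}

```text
t: 0.5
tool_pos: [287.1, -420.0, 404.2]
tcp_rot: [[0.97, 0.245, -0.0], [0.245, -0.97, 0.001], [0.0, -0.001, -1.0]]
wrist_force: [1.0, -0.5, 0.8]
width: 0.334
grasp_force: 0.0
```

{"name": "send_rows", "arguments": {
  "targets": [0.87,-0.48,0,0,0,0,0.87,-0.48,0,0,0,0,0.87,-0.48,0,0,0,0,0.87,-0.48,0,0,0,0]
}}

```text
t: 0.9
tool_pos: [432.4, -284.1, 404.4]
tcp_rot: [[0.969, 0.245, -0.0], [0.245, -0.969, 0.0], [-0.0, -0.0, -1.0]]
wrist_force: [0.3, -0.8, 0.8]
width: -0.003
grasp_force: 0.0
```

{"name": "send_rows", "arguments": {
  "targets": [0.87,-0.48,0,0,0,0,0.87,-0.48,0,0,0,0,0.87,-0.48,0,0,0,0,0.87,-0.48,0,0,0,0,0.87,-0.48,0,0,0,0,0.87,-0.48,0,0,0,0,0.87,-0.48,0,0,0,0]
}}

```text
t: 1.6
tool_pos: [575.9, -150.8, 404.3]
tcp_rot: [[0.97, 0.244, -0.001], [0.244, -0.97, -0.0], [-0.001, -0.0, -1.0]]
wrist_force: [-0.6, -0.2, -1.0]
width: -0.0
grasp_force: 0.0
```

Run:
```python
from workcell import bot
import cv2,numpy as np
s=bot.snapshot("wrist"); cv2.imwrite("pics/w1.png",s["img"]); np.savez("w1.npz",**s)
print(s["mtx"].tolist(),s["world_to_cam"].round(3).tolist()); st=bot.get_state()
print({k:st[k] for k in("t","tool_pos","tcp_rot","wrist_force","width")})
```

```text
[[309.70691628693146, 0.0, 320.45741916231106], [0.0, 309.70691628693146, 196.2975696374561], [0.0, 0.0, 1.0]] [[0.244, -0.97, 0.001, -287.259], [-0.924, -0.233, 0.303, 457.44], [-0.294, -0.075, -0.953, 538.295], [0.0, 0.0, 0.0, 1.0]]
{'t': 1.65, 'tool_pos': array([ 575.72845958, -151.15267247,  404.51863972]), 'tcp_rot': array([[ 9.69826220e-01,  2.43796362e-01, -6.60961548e-04],
       [ 2.43796384e-01, -9.69826439e-01, -4.78609171e-05],
       [-6.52686302e-04, -1.14723263e-04, -9.99999780e-01]]), 'wrist_force': array([-1.01391197, -1.03754662, -0.17125729]), 'width': 0.002918710770177232}
```

View pics/w1.png

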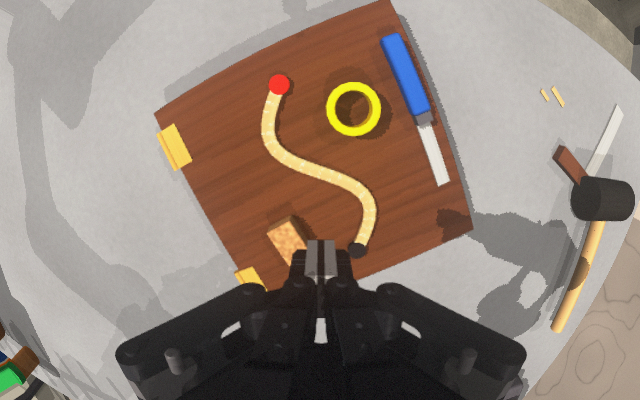

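The wrist view shows the red button at (279,85), the black button at (358,249) next to the shut fingers, the strip between them, and the tape (353,109) and block (288,240) well clear of it.

```bash
cat >> h.py <<'E'
def rayf(s,uv,z):
    K,T=s["mtx"],s["world_to_cam"]; R=T[:3,:3]; c=-R.T@T[:3,3]
    p=cv2.fisheye.undistortPoints(np.float64(uv).reshape(-1,1,2),K,np.zeros(4)).reshape(-1,2)
    d=np.c_[p,np.ones(len(p))]@R
    return (c+d*((z-c[2])/d[:,2])[:,None])[:,:2]
E
python3 - <<'E'
from h import *
s=dict(np.load("w1.npz")); h=cv2.cvtColor(s["img"],cv2.COLOR_BGR2HSV)
red=biggest(cv2.inRange(h,(0,180,150),(6,255,255)),(260,65,300,105))
blk=biggest(cv2.inRange(h,(0,0,0),(180,255,50)),(350,236,372,262))
pale=biggest(cv2.inRange(h,(18,40,140),(28,160,255)),(250,90,385,245))
print(red[:2],blk[:2],pale[:2]); r,b=rayf(s,[red[0],blk[0]],44); print(r,b,np.linalg.norm(r-b))
v,u=np.nonzero(pale[2]); q,e=fit(r,b,rayf(s,np.c_[u,v],44)); print(q[:2],np.degrees(q[2]),e)
E
```

```text
(array([278.72364672,  83.92877493]), np.int32(351)) (array([350., 243.]), np.int32(1)) (array([316.11338218, 168.04897802]), np.int32(2593))
[658.67227638 -84.94159103] [ 501.15962258 -206.16884868] 198.7618779012942
[ 576.44229927 -150.57192028] -141.3525477650574 3.498399918939778
```

{"name": "send_rows", "arguments": {
  "targets": [0.48,-0.22,0.78,0,0,0,0.48,-0.22,0.78,0,0,0,0.48,-0.22,0.78,0,0,0,0.48,-0.22,0.78,0,0,0,0.48,-0.22,0.78,0,0,0,0.48,-0.22,0.78,0,0,0,0.48,-0.22,0.78,0,0,0,0.48,-0.22,0.78,0,0,0]
}}

```text
t: 2.45
tool_pos: [659.0, -85.4, 251.6]
tcp_rot: [[0.97, 0.244, 0.004], [0.244, -0.97, -0.002], [0.004, 0.002, -1.0]]
wrist_force: [-0.5, -0.4, 0.3]
width: -0.001
grasp_force: 0.0
```

Run:
```python
from workcell import bot
import cv2,numpy as np
from h import *
P=[];F=[]
for i in range(4):
    s=bot.snapshot("wrist"); st=bot.get_state(); P.append(st["tool_pos"]); F.append(st["wrist_force"])
print(np.mean(P,0),np.std(P,0),np.mean(F,0),np.std(F,0),st["t"])
cv2.imwrite("pics/w2.png",s["img"]); np.savez("w2.npz",**s); print(st["tcp_rot"])
t=bot.snapshot("top"); cv2.imwrite("pics/t2.png",cv2.resize(t["img"][100:260,340:540],None,fx=3,fy=3))
```

```text
[658.86231222 -84.78694036 250.59889706] [0.07977434 0.24246708 0.50068861] [-0.04158419 -0.23085742  0.53367297] [0.56893048 0.18101269 0.68114835] 2.65
[[ 9.69595447e-01  2.44707879e-01  1.64998252e-03]
 [ 2.44709059e-01 -9.69596396e-01 -5.52988806e-04]
 [ 1.46449639e-03  9.39941100e-04 -9.99998486e-01]]
```

View pics/w2.png

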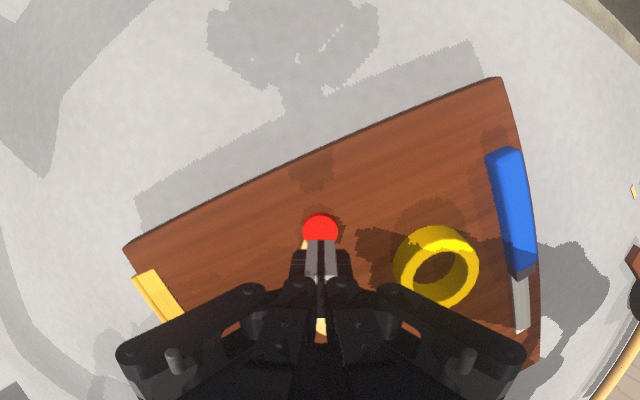

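The wrist view shows the red button at (320,228), partly hidden by the fingertips, and nothing else close.

Run:
```python
from h import *
s=dict(np.load("w2.npz")); h=cv2.cvtColor(s["img"],cv2.COLOR_BGR2HSV)
m=biggest(cv2.inRange(h,(0,180,120),(6,255,255)),(290,200,350,260))
c=cv2.findContours(np.uint8(m[2]),0,1)[0][0].reshape(-1,2); c=c[c[:,1]<233]
W=rayf(s,c,44)
o=least_squares(lambda p:np.hypot(*(W-p[:2]).T)-p[2],[659,-85,11]);print(o.x,np.abs(o.fun).max(),len(c))
o=least_squares(lambda p:np.hypot(*(W-p[:2]).T)-10.7,[659,-85]);print(o.x)
T=s["world_to_cam"]
X=np.array([[658.86,-84.79,250.6-173]])
p=cv2.fisheye.projectPoints(X.reshape(1,1,3),cv2.Rodrigues(T[:3,:3])[0],T[:3,3],s["mtx"],np.zeros(4))[0];print("tip px",p)
```

```text
[659.70433825 -84.18877484  10.74012498] 0.7557857898572546 58
[659.75093087 -84.17676736]
tip px [[[319.94140823 255.4402396 ]]]
```

{"name": "send_rows", "arguments": {
  "targets": [0.005,-0.002,0.08,0,0,0,0.005,-0.002,0.12,0,0,0,0.005,-0.002,0.13,0,0,0,0.005,-0.002,0.13,0,0,0,0.005,-0.002,0.13,0,0,0,0.005,-0.002,0.13,0,0,0]
}}

```text
t: 3.3
tool_pos: [659.8, -83.4, 223.2]
tcp_rot: [[0.969, 0.245, 0.001], [0.245, -0.969, -0.0], [0.001, 0.0, -1.0]]
wrist_force: [0.3, 0.1, 0.2]
width: -0.0
grasp_force: 0.0
```

{"name": "send_rows", "arguments": {
  "targets": [0,0,0,0,0,0]
}}

```text
t: 3.4
tool_pos: [659.8, -83.4, 223.2]
tcp_rot: [[0.969, 0.245, 0.001], [0.245, -0.969, -0.0], [0.001, 0.0, -1.0]]
wrist_force: [-1.3, 0.1, 0.1]
width: 0.005
grasp_force: 0.0
```

{"name": "send_rows", "arguments": {
  "targets": [0,0,0,0,0,0]
}}

```text
t: 3.5
tool_pos: [659.7, -83.4, 223.1]
tcp_rot: [[0.969, 0.245, 0.001], [0.245, -0.969, -0.0], [0.0, 0.0, -1.0]]
wrist_force: [0.8, 0.2, -0.1]
width: 0.003
grasp_force: 0.0
```

{"name": "send_rows", "arguments": {
  "targets": [0,0,0.01,0,0,0,0,0,0.02,0,0,0,0,0,0.02,0,0,0,0,0,0.02,0,0,0]
}}

```text
t: 3.9
tool_pos: [659.5, -83.3, 218.5]
tcp_rot: [[0.969, 0.245, -0.0], [0.245, -0.969, 0.0], [-0.0, -0.0, -1.0]]
wrist_force: [-0.6, 0.0, 0.3]
width: -0.002
grasp_force: 0.0
```

{"name": "send_rows", "arguments": {
  "targets": [0,0,0.005,0,0,0,0,0,0.005,0,0,0,0,0,0.005,0,0,0]
}}

```text
t: 4.2
tool_pos: [659.6, -83.3, 217.7]
tcp_rot: [[0.969, 0.245, -0.0], [0.245, -0.969, 0.0], [-0.0, -0.0, -1.0]]
wrist_force: [0.5, -0.1, 0.4]
width: 0.0
grasp_force: 0.0
```

{"name": "send_rows", "arguments": {
  "targets": [0,0,0.003,0,0,0,0,0,0.003,0,0,0,0,0,0.003,0,0,0]
}}

```text
t: 4.5
tool_pos: [659.7, -83.4, 217.5]
tcp_rot: [[0.969, 0.245, 0.0], [0.245, -0.969, -0.0], [0.0, 0.0, -1.0]]
wrist_force: [-0.5, 0.5, 3.3]
width: -0.001
grasp_force: 1.6
```

{"name": "send_rows", "arguments": {
  "targets": [0,0,0.003,0,0,0,0,0,0.003,0,0,0,0,0,0.003,0,0,0]
}}

```text
t: 4.8
tool_pos: [659.7, -83.4, 216.8]
tcp_rot: [[0.969, 0.245, 0.0], [0.245, -0.969, -0.0], [0.0, 0.0, -1.0]]
wrist_force: [-1.5, -0.1, 5.6]
width: -0.001
grasp_force: 2.4
```

```bash
cat > plan.py <<'E'
from h import *
from workcell import bot
q=np.array([577.1,-149.9,np.radians(-141.45)])
st=bot.get_state(); R=st["tcp_rot"]
print(st["t"],st["tool_pos"],st["wrist_force"],w2p(q,[st["tool_pos"][:2]]))
s=np.arange(0,S[-1]+1e-6,S[-1]/44); P=p2w(q,np.c_[np.interp(s,S,CL[:,0]),np.interp(s,S,CL[:,1])])
D=np.c_[P-P[0],0*s]@R/200  # from the red button, tool axes
print(D[:,:2].round(3).tolist())
E
python3 plan.py
```

```text
4.8 [659.65249592 -83.38092057 216.80491913] [-1.48706335 -0.0804488   5.55969572] [[-106.01590001   -0.57572105]]
[[0.0, 0.0], [-0.027, -0.011], [-0.055, -0.022], [-0.082, -0.032], [-0.11, -0.042], [-0.138, -0.05], [-0.167, -0.058], [-0.196, -0.063], [-0.225, -0.066], [-0.254, -0.066], [-0.284, -0.061], [-0.311, -0.051], [-0.337, -0.037], [-0.36, -0.018], [-0.379, 0.004], [-0.397, 0.028], [-0.412, 0.053], [-0.425, 0.079], [-0.437, 0.106], [-0.448, 0.133], [-0.459, 0.161], [-0.469, 0.189], [-0.478, 0.216], [-0.488, 0.244], [-0.498, 0.272], [-0.508, 0.3], [-0.52, 0.327], [-0.532, 0.354], [-0.545, 0.38], [-0.56, 0.405], [-0.577, 0.429], [-0.597, 0.451], [-0.62, 0.47], [-0.645, 0.484], [-0.673, 0.494], [-0.702, 0.499], [-0.732, 0.499], [-0.761, 0.496], [-0.79, 0.491], [-0.818, 0.483], [-0.846, 0.475], [-0.874, 0.465], [-0.902, 0.455], [-0.929, 0.444], [-0.957, 0.433]]
```

```bash
cat > plan.py <<'E'
from h import *
from workcell import bot
q=np.array([577.1,-149.9,np.radians(-141.45)])
st=bot.get_state(); L=w2p(q,[st["tool_pos"][:2]])[0]; d=np.hypot(*(CL-L).T); i=d.argmin()
print("t",st["t"],"z",st["tool_pos"][2],"F",st["wrist_force"].round(1),"s",S[i].round(1),"of",S[-1].round(1),"off line",d[i].round(1))
s=np.minimum(S[i]+3.6*np.arange(1,13),S[-1])
P=p2w(q,np.c_[np.interp(s,S,CL[:,0]),np.interp(s,S,CL[:,1])])
print(((np.c_[P-st["tool_pos"][:2],0*s]@st["tcp_rot"])[:,:2]/200).round(3).tolist())
E
python3 plan.py
```

```text
t 4.8 z 216.80491913476746 F [-1.5 -0.1  5.6] s 0.0 of 259.2 off line 1.2
[[-0.02, -0.002], [-0.037, -0.009], [-0.054, -0.015], [-0.07, -0.022], [-0.087, -0.028], [-0.104, -0.034], [-0.121, -0.04], [-0.139, -0.045], [-0.156, -0.05], [-0.173, -0.054], [-0.191, -0.057], [-0.209, -0.06]]
```

{"name": "send_rows", "arguments": {
  "targets": [-0.02,-0.002,0,0,0,0,-0.037,-0.009,0,0,0,0,-0.054,-0.015,0,0,0,0,-0.07,-0.022,0,0,0,0]
}}

```text
t: 5.2
tool_pos: [645.0, -82.8, 217.0]
tcp_rot: [[0.969, 0.245, 0.002], [0.245, -0.969, -0.001], [0.002, 0.001, -1.0]]
wrist_force: [2.0, -1.2, 5.3]
width: -0.003
grasp_force: 2.2
```

```bash
python3 plan.py
```

```text
t 5.2 z 217.03281343462058 F [ 2.  -1.2  5.3] s 14.4 of 259.2 off line 0.1
[[-0.017, -0.007], [-0.034, -0.013], [-0.051, -0.018], [-0.068, -0.024], [-0.085, -0.029], [-0.103, -0.033], [-0.121, -0.036], [-0.138, -0.039], [-0.156, -0.04], [-0.174, -0.04], [-0.192, -0.039], [-0.21, -0.037]]
```

Tracking is good: on the line at 5.3 N. I'll continue.

{"name": "send_rows", "arguments": {
  "targets": [-0.017,-0.007,0,0,0,0,-0.034,-0.013,0,0,0,0,-0.051,-0.018,0,0,0,0,-0.068,-0.024,0,0,0,0,-0.085,-0.029,0,0,0,0,-0.103,-0.033,0,0,0,0,-0.121,-0.036,0,0,0,0,-0.138,-0.039,0,0,0,0]
}}

```text
t: 6.0
tool_pos: [616.1, -81.6, 216.7]
tcp_rot: [[0.969, 0.245, 0.001], [0.245, -0.969, 0.0], [0.001, -0.0, -1.0]]
wrist_force: [3.7, 0.2, 4.6]
width: 0.001
grasp_force: 2.6
```

```bash
python3 plan.py
```

```text
t 6.0 z 216.66831446607546 F [3.7 0.2 4.6] s 43.3 of 259.2 off line 0.4
[[-0.018, 0.001], [-0.036, 0.0], [-0.054, 0.002], [-0.072, 0.004], [-0.089, 0.009], [-0.106, 0.016], [-0.122, 0.024], [-0.137, 0.034], [-0.151, 0.046], [-0.163, 0.058], [-0.175, 0.072], [-0.186, 0.087]]
```

{"name": "send_rows", "arguments": {
  "targets": [-0.018,0,0,0,0,0,-0.036,0,0.001,0,0,0,-0.054,0.002,0.001,0,0,0,-0.072,0.004,0.001,0,0,0,-0.089,0.009,0.001,0,0,0,-0.106,0.016,0.001,0,0,0,-0.122,0.024,0.001,0,0,0,-0.137,0.034,0.001,0,0,0,-0.151,0.046,0.001,0,0,0,-0.163,0.058,0.001,0,0,0]
}}

```text
t: 7.0
tool_pos: [587.0, -100.1, 216.1]
tcp_rot: [[0.969, 0.245, -0.001], [0.245, -0.969, 0.002], [-0.001, -0.003, -1.0]]
wrist_force: [2.3, 3.0, 6.4]
width: 0.001
grasp_force: 3.2
```

```bash
python3 plan.py
```

```text
t 7.0 z 216.14238144476678 F [2.3 3.  6.4] s 78.7 of 259.2 off line 0.6
[[-0.01, 0.016], [-0.021, 0.03], [-0.03, 0.045], [-0.04, 0.061], [-0.048, 0.077], [-0.056, 0.093], [-0.064, 0.109], [-0.071, 0.126], [-0.077, 0.142], [-0.084, 0.159], [-0.09, 0.176], [-0.096, 0.193]]
```

{"name": "send_rows", "arguments": {
  "targets": [-0.011,0.016,0,0,0,0,-0.021,0.03,-0.001,0,0,0,-0.03,0.045,-0.001,0,0,0,-0.04,0.061,-0.001,0,0,0,-0.048,0.077,-0.001,0,0,0,-0.056,0.093,-0.001,0,0,0,-0.064,0.109,-0.002,0,0,0,-0.071,0.126,-0.002,0,0,0,-0.077,0.142,-0.002,0,0,0,-0.084,0.159,-0.002,0,0,0]
}}

```text
t: 8.0
tool_pos: [578.1, -134.7, 216.0]
tcp_rot: [[0.969, 0.245, -0.003], [0.245, -0.969, 0.004], [-0.002, -0.004, -1.0]]
wrist_force: [0.5, 4.9, 7.1]
width: 0.001
grasp_force: 3.4
```

```bash
python3 plan.py
```

```text
t 8.0 z 215.9970537682148 F [0.5 4.9 7.1] s 114.4 of 259.2 off line 0.5
[[-0.004, 0.018], [-0.01, 0.035], [-0.016, 0.051], [-0.022, 0.068], [-0.028, 0.085], [-0.034, 0.102], [-0.04, 0.119], [-0.046, 0.136], [-0.053, 0.153], [-0.059, 0.17], [-0.066, 0.186], [-0.074, 0.203]]
```

{"name": "send_rows", "arguments": {
  "targets": [-0.005,0.018,-0.001,0,0,0,-0.01,0.035,-0.002,0,0,0,-0.016,0.051,-0.003,0,0,0,-0.022,0.068,-0.003,0,0,0,-0.028,0.085,-0.003,0,0,0,-0.034,0.102,-0.003,0,0,0,-0.04,0.119,-0.004,0,0,0,-0.046,0.136,-0.004,0,0,0]
}}

```text
t: 8.8
tool_pos: [575.7, -163.5, 216.5]
tcp_rot: [[0.969, 0.245, -0.004], [0.245, -0.969, 0.004], [-0.003, -0.004, -1.0]]
wrist_force: [-0.2, 3.1, 4.9]
width: -0.004
grasp_force: 2.8
```

```bash
python3 plan.py
```

```text
t 8.8 z 216.50724829810673 F [-0.2  3.1  4.9] s 143.3 of 259.2 off line 0.1
[[-0.006, 0.017], [-0.013, 0.034], [-0.02, 0.05], [-0.027, 0.067], [-0.035, 0.083], [-0.043, 0.099], [-0.052, 0.115], [-0.062, 0.13], [-0.072, 0.144], [-0.084, 0.158], [-0.096, 0.171], [-0.11, 0.183]]
```

{"name": "send_rows", "arguments": {
  "targets": [-0.006,0.017,0,0,0,0,-0.013,0.034,0,0,0,0,-0.02,0.05,0,0,0,0,-0.027,0.067,0,0,0,0,-0.035,0.083,-0.001,0,0,0,-0.043,0.099,-0.001,0,0,0,-0.052,0.115,-0.001,0,0,0,-0.062,0.13,-0.001,0,0,0,-0.072,0.144,-0.001,0,0,0]
}}

```text
t: 9.7
tool_pos: [568.9, -194.9, 216.7]
tcp_rot: [[0.969, 0.245, -0.003], [0.245, -0.969, 0.003], [-0.002, -0.004, -1.0]]
wrist_force: [1.3, 2.5, 4.7]
width: 0.002
grasp_force: 2.5
```

```bash
python3 plan.py
```

```text
t 9.7 z 216.7218955816223 F [1.3 2.5 4.7] s 175.5 of 259.2 off line 0.1
[[-0.012, 0.014], [-0.024, 0.027], [-0.038, 0.038], [-0.053, 0.049], [-0.068, 0.058], [-0.085, 0.064], [-0.102, 0.069], [-0.12, 0.073], [-0.138, 0.074], [-0.156, 0.074], [-0.174, 0.073], [-0.192, 0.071]]
```

{"name": "send_rows", "arguments": {
  "targets": [-0.012,0.014,0,0,0,0,-0.024,0.027,0,0,0,0,-0.038,0.038,0,0,0,0,-0.053,0.049,0,0,0,0,-0.068,0.058,0,0,0,0,-0.085,0.064,0,0,0,0,-0.102,0.069,0,0,0,0,-0.12,0.073,0,0,0,0]
}}

```text
t: 10.5
tool_pos: [549.7, -216.3, 217.5]
tcp_rot: [[0.969, 0.245, -0.0], [0.245, -0.969, -0.0], [-0.0, -0.0, -1.0]]
wrist_force: [1.2, 0.8, 2.0]
width: 0.0
grasp_force: 0.8
```

```bash
python3 plan.py
```

```text
t 10.5 z 217.48141394073036 F [1.2 0.8 2. ] s 204.4 of 259.2 off line 1.5
[[-0.019, -0.006], [-0.037, -0.006], [-0.055, -0.007], [-0.073, -0.009], [-0.091, -0.013], [-0.108, -0.017], [-0.126, -0.021], [-0.143, -0.026], [-0.16, -0.032], [-0.177, -0.038], [-0.194, -0.044], [-0.211, -0.05]]
```

{"name": "send_rows", "arguments": {
  "targets": [-0.008,-0.003,0.003,0,0,0,-0.019,-0.006,0.004,0,0,0,-0.037,-0.006,0.004,0,0,0,-0.055,-0.007,0.004,0,0,0]
}}

```text
t: 10.9
tool_pos: [539.2, -217.4, 217.2]
tcp_rot: [[0.969, 0.245, 0.001], [0.245, -0.969, -0.0], [0.001, 0.001, -1.0]]
wrist_force: [3.1, 0.5, 3.0]
width: 0.0
grasp_force: 1.9
```

```bash
python3 plan.py
```

```text
t 10.9 z 217.20376465517063 F [3.1 0.5 3. ] s 214.7 of 259.2 off line 0.2
[[-0.018, -0.001], [-0.035, -0.005], [-0.053, -0.009], [-0.07, -0.013], [-0.088, -0.018], [-0.105, -0.024], [-0.122, -0.03], [-0.139, -0.036], [-0.156, -0.042], [-0.172, -0.049], [-0.189, -0.055], [-0.206, -0.062]]
```

{"name": "send_rows", "arguments": {
  "targets": [-0.018,-0.001,0.001,0,0,0,-0.035,-0.005,0.002,0,0,0,-0.053,-0.009,0.002,0,0,0,-0.07,-0.013,0.002,0,0,0,-0.088,-0.018,0.002,0,0,0,-0.105,-0.024,0.002,0,0,0]
}}

```text
t: 11.5
tool_pos: [517.4, -218.0, 216.7]
tcp_rot: [[0.969, 0.245, 0.001], [0.245, -0.969, -0.0], [0.0, 0.001, -1.0]]
wrist_force: [3.7, -0.0, 4.9]
width: -0.004
grasp_force: 2.5
```

```bash
python3 plan.py
```

```text
t 11.5 z 216.698909463869 F [ 3.7 -0.   4.9] s 236.6 of 259.2 off line 0.1
[[-0.017, -0.006], [-0.034, -0.012], [-0.051, -0.019], [-0.068, -0.025], [-0.084, -0.032], [-0.101, -0.039], [-0.106, -0.04], [-0.106, -0.04], [-0.106, -0.04], [-0.106, -0.04], [-0.106, -0.04], [-0.106, -0.04]]
```

{"name": "send_rows", "arguments": {
  "targets": [-0.017,-0.006,0,0,0,0,-0.034,-0.012,0,0,0,0,-0.051,-0.019,0,0,0,0,-0.068,-0.025,0,0,0,0,-0.084,-0.032,0,0,0,0,-0.098,-0.037,0,0,0,0,-0.106,-0.04,0,0,0,0,-0.106,-0.04,0,0,0,0,-0.106,-0.04,0,0,0,0]
}}

```text
t: 12.4
tool_pos: [494.8, -215.4, 216.6]
tcp_rot: [[0.969, 0.245, -0.0], [0.245, -0.969, -0.0], [-0.0, 0.0, -1.0]]
wrist_force: [2.2, -0.6, 4.3]
width: -0.004
grasp_force: 2.7
```

```bash
python3 plan.py
python3 - <<'E'
from workcell import bot
import cv2
cv2.imwrite("pics/w3.png",bot.snapshot("wrist")["img"])
s=bot.snapshot("scene")["img"];cv2.imwrite("pics/s3.png",cv2.resize(s[130:250,140:350],None,fx=3,fy=3))
print(bot.get_state()["wrist_force"],bot.get_state()["t"])
E
```

```text
t 12.4 z 216.56750867900763 F [ 2.2 -0.6  4.3] s 259.2 of 259.2 off line 0.1
[[0.001, -0.0], [0.001, -0.0], [0.001, -0.0], [0.001, -0.0], [0.001, -0.0], [0.001, -0.0], [0.001, -0.0], [0.001, -0.0], [0.001, -0.0], [0.001, -0.0], [0.001, -0.0], [0.001, -0.0]]
[ 2.42607458 -0.40352556  5.59547215] 12.5
```

View pics/w3.png

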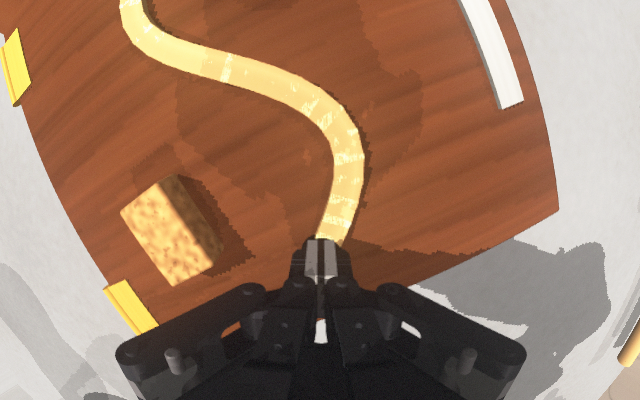

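View pics/s3.png

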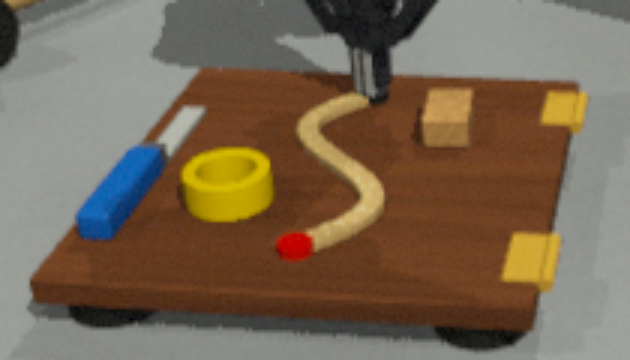

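The wrist view shows the tips at the strip's end (322,240), on the black button. In the scene crop the tips cover the black button at (375,95), and the tape, block and chisel have not moved. The force is about 5 N.

```bash
python3 -c "
from workcell import bot
print(bot.sign_off())"
```

```text
the job is handed in; nothing more can be done
None
```

The closed fingertips ran from the red button round both bends to the black button, with force readings of about 2 to 7 N all the way and no sign of lifting off. They finished resting on the black button at about 5 N at 12.5 s, with the tape, sanding block and chisel untouched, and the job is handed in.

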